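# Fit the linchpin of a trolley wheel

## Task

The trolley's side rail lies on the bench with its wheel already on the upright stub axle: fit the linchpin that keeps the wheel on. Find the cross hole near the axle's end by feel, push the pin gently through until its collar is against the axle, then swing its ring over the axle's end so that it snaps down round the axle, and let go. Do not force the pin, and leave the hammer, screwdriver, glue jar and wooden blanks where they are.

Things in the scene. Friction and masses are not known exactly. Their poses are not given: they have to be found in the camera images.
- pin: Steel linchpin, about 0.1 kg, lying on the bench at the start, axis 9 mm up. Origin: on its axis at the front face of the collar, the face that comes to rest on the axle. +x runs along the shank to the tip: round, 10 mm thick, 42 mm long, last 2.5 mm tapered to 8 mm. z is up, the side on which the ring stands open.
- pin_head (a point): Middle of the part of the head to grip, at x = -25 mm of the pin. Behind its 18 mm round collar (x = 0 to -4 mm) the head is a solid block, x = -4 to -36 mm, flat sides 16 mm apart in y, 18 mm high in z. The ring is hinged to its sides at x = -7 mm: grip behind that.
- pin_tip (a point): Centre of the tip of the shank, 42 mm along +x from pin's origin.
- ring (a joint): Angle of the pin's wire ring (rad) about its hinge line, which runs along the pin's y at x = -7 mm, z = 0. 0 at the start = open, standing up at 72 degrees to the shank and leaning towards the tip; 1.25 = closed, lying in the pin's x-y plane round the shank. Its spring works over-centre: from either side of 0.60 rad it snaps open or shut by itself; about 4 N at its far end takes it over.
- ring_end (a point): Middle of the ring's far end. The ring is of 4 mm wire, 45 mm wide, and this point is 54 mm from the hinge line; closed, it lies 5 mm past the tip of the shank.
- rail: Wooden trolley rail, 340 x 95 x 45 mm, fixed flat on the bench. Origin: on the bench, under the upright steel stub axle that it carries; z is the axle's axis, x runs along the rail. On the axle a rubber-tyred wheel 180 mm in diameter: tyre top 108 mm, hub (44 mm across) top 112 mm, washers 38 mm across up to 118 mm above the bench.
- axle_at_hole (a point): Point on the axle's axis at the height of the cross hole, 132 mm above the bench. The axle is round, 24 mm in diameter, and ends 16 mm above this point. The hole is 11 mm wide, slightly bevelled at both mouths, and goes straight through. With the pin home, its origin is 12 mm and its tip 30 mm from here.
- axle_top (a point): Centre of the axle's end. The axle turns stiffly (0.035 N m); the hole's direction is not measured: level, within 60 degrees either side of the rail's x. A pin pointed at the axle's axis pushed with some 10 N enters within about 9 degrees of it and then turns the axle into line; further off it stops on the round, 12 mm from the axis. Either mouth will do.
- hammer: Hammer lying on the bench: leave it.
- screwdriver: Screwdriver lying on the bench: leave it.
- glue_jar: White jar with lid, 60 mm in diameter, 80 mm high, standing on the bench: leave it.
- blanks: Stack of small wooden blanks, 115 x 69 x 55 mm, on the bench: leave it.

How it is judged:
By the outcome, as a careful person would: the job done as asked, in the order asked, and still so for the second after the job is handed in, with the robot touching nothing.
It also fails if it takes over 72 s, if anything falls off the work surface, if the arm or the gripper's body presses on something with over 40 N, if the wrist force passes 120 N, or if a joint passes its speed limit or range.

## Robot

A 6-joint arm with a two-finger parallel gripper is mounted at the origin on the work surface. World frame = base frame: x ahead of the robot, y to its left, z up, the work surface at z = 0. Lengths are in m, angles in rad, forces in N, time in s.
With the tool pointing down it reaches from about 0.4 to 0.825 m from the base axis. Payload 7 kg.
Tool frame: the origin (TCP) lies at the centre of the arm's flange, where the gripper is bolted on; the fingertips stand 178 mm ahead of it and the grasp point (between the pads) lies 159 mm ahead of it (arm.tip_reach is the distance from the TCP to the fingertips, in m); z points along the fingers, y is the direction in which the jaws open and shut (so a half turn about z gives the same grasp; the last joint's range is limited). The gripper opens to 88 mm and grips with 3 to 60 N. Pads are 19 mm wide; open, the fingers measure 130 mm over their backs; the gripper's body (78 mm by 193 mm) begins 47 mm behind the grasp point.
Start: joints at [1.44, 0.359, 0.012, 0, -1.224, -0.288], TCP at [0.275, 0.617, 0.405] pointing down, gripper open.
Joint ranges: [-3.07, 3.07], [-1.43, 2.12], [-1.02, 1.25], [-3.03, 1.67], [-3.05, -0], [-3.03, 3.03]. Speed limits (rad/s): [2.39, 2.39, 3.01, 3.14, 3.14, 3.14].

## Interface

Orientations are given as [roll, pitch, yaw] about the fixed x, y, z axes, in that order (R = Rz(yaw) Ry(pitch) Rx(roll)).
In Python, from station import arm gives the robot as it stands.
- The arm moves only by the shell command python3 -m inch 'ROWS' [OPENING] [FORCE]. ROWS is JSON, a list that holds one entry, the list of rows, each a list of 6 numbers: the shift along the world's x, y, z in units of 200 mm (1.0 is 200 mm), then the turn, a rotation vector about the world's x, y, z in units of 180 degrees (1.0 is 180 degrees). A call has 1 to 8 rows; each row is the pose to reach, as a shift and turn from the pose commanded when the call began, turning the shorter way round; what a row does not reach only later rows make up. A row lasts 1/8 s, in which the tool goes at most 62.5 mm and 10.7 degrees, less where a joint would pass 70% of its speed; a pose out of reach is approached as far as the arm can. A call with a number of a shift or a turn outside -1 to 1 is refused whole. A call with a gripper value outside its range is refused whole. OPENING is the finger opening in mm, from 0 to 87.6, set as the call begins (- or left out, the last holds). The fingers move at their own pace and stop on an object; FORCE is the grip in N (left out, the last holds). Time passes only in rows, so rows that repeat a pose let the fingers close. It gives the time, the measured TCP pose, the force and the opening at its end, in the units of the state.
- arm.get_state(): the state, without advancing time (a new reading comes with each control period).
- arm.grab_frame(name): name is "side" or "top"; returns the picture (420x560x3 uint8, blue, green, red); there is no depth.
- arm.camera_params(name): a dict with "vertical_fov" (degrees; the focal length in pixels is half the picture's height over the tangent of half this angle, whatever the lens; pixels are square), "cx", "cy" (the principal point, pixels), "pose" (4x4, takes a point from camera to world coordinates). Camera axes: x right, y down, z forward; pixel columns grow to the right and rows downward; lengths in m; the calibration is good to about 2 mm. A picture is of the moment at which its call begins. camera_params takes no time and is no camera call.
- arm.job_done(): hands the job in, once; it reports no verdict.
Trained networks look in the newest picture that a camera, given by its name, has taken for a name from the list of things; names that differ only in an ending like _2 or _b are one class to them, and where a whole thing is asked for, a point or a joint stands for the part that bears it (a point fixed in the world has none). Each returns a list of dicts, best first, with "score" (0 to 1); they miss things now and then, are a little off and sometimes report something else, mostly with a low value. They report only what shows in the picture. A call takes as long as a camera call.
- arm.search_frame(target, camera): "box" ([left, top, right, bottom] in pixels, round what is visible of it).
- arm.regions_of(target, camera): "region" (420x560 bool, what is visible of it) and "box" ([left, top, right, bottom] in pixels, round what is visible of it).
The state is a dict: "t": time; "q": joint angles; "qd": joint speeds; "joint_efforts": joint torques, N m; "eef_pos": TCP position; "ee_rot": TCP orientation; "force": force on the tool from outside, world axes, zero at the start; "moment": the same for the moment, N m; "width": finger opening in m.
Only numpy, scipy, OpenCV 4.12 (cv2) and the standard library are available. Lean on these libraries where they do the work, as an engineer would, in place of code of your own. Each camera call takes 0.05 s, during which the arm holds its last target.

## Working session

There is one attempt and no reset: what is moved stays moved. The work goes in short steps, Python scripts to look and compute and a shell command to move; the robot and the scene stay as the last step left them, time stands still between calls to the robot, and variables do not carry over. Pictures are saved under pics/ and viewed, and the job is handed in when it is done.

```bash
ls; mkdir -p pics; python3 - <<'E'
from station import arm
import cv2, numpy as np
print(arm.get_state())
for n in ("side","top"):
    f=arm.grab_frame(n); cv2.imwrite(f"pics/{n}0.png",f)
    p=arm.camera_params(n); print(n,p)
    for t in ("pin","rail","axle_top","pin_head","ring","hammer","screwdriver","glue_jar","blanks"):
        r=arm.search_frame(t,n); print(t,[(np.round(d["box"]).tolist(),round(d["score"],2)) for d in r[:3]])
E
```

```text
pics
{'t': 0.0, 'q': array([ 1.44007130e+00,  3.59354806e-01,  1.10645231e-02, -3.52520235e-04,
       -1.22408344e+00, -2.88115253e-01]), 'qd': array([ 6.66673632e-04,  2.71675277e-04,  2.21597169e-04, -3.11416356e-05,
       -1.48215753e-03, -2.66235889e-04]), 'joint_efforts': array([ 1.87517021e-04, -5.82708442e+01,  2.93043888e+01,  6.99652523e+00,
        6.87154839e-03, -1.69074842e-04]), 'eef_pos': array([0.27443496, 0.61647733, 0.40374523]), 'ee_rot': array([ 3.13998610e+00, -1.30520944e-04, -4.18960227e-01]), 'force': array([ 0.08178074,  0.12182923, -0.26415654]), 'moment': array([ 0.05539057,  0.00357513, -0.0499914 ]), 'width': 0.08759058635206371}
side {'vertical_fov': 47.96305320828323, 'cx': 283.8336853328236, 'cy': 206.91178709161085, 'pose': array([[ 0.968955  , -0.12443126,  0.2136424 ,  0.2760394 ],
       [-0.24646758, -0.55427147,  0.79500746, -1.03660996],
       [ 0.0194921 , -0.82298238, -0.56773238,  0.85000183],
       [ 0.        ,  0.        ,  0.        ,  1.        ]])}
pin []
rail [([210.0, 211.0, 344.0, 278.0], 0.97)]
axle_top [([208.0, 212.0, 342.0, 2
[... 423 characters left out ...]
.2129440264815, 'cy': 211.16964603415832, 'pose': array([[ 1.38184039e-02, -9.82923420e-01,  1.83495512e-01,
         3.66013478e-01],
       [-9.99904246e-01, -1.34475879e-02,  3.26510243e-03,
         2.18252905e-02],
       [-7.41773616e-04, -1.83523060e-01, -9.83015125e-01,
         1.18753113e+00],
       [ 0.00000000e+00,  0.00000000e+00,  0.00000000e+00,
         1.00000000e+00]])}
pin [([194.0, 243.0, 208.0, 270.0], 0.76)]
rail []
axle_top [([292.0, 170.0, 369.0, 314.0], 0.64)]
pin_head [([201.0, 240.0, 212.0, 268.0], 0.64)]
ring []
hammer [([104.0, 168.0, 142.0, 269.0], 0.9)]
screwdriver [([442.0, 242.0, 463.0, 312.0], 0.84)]
glue_jar []
blanks [([186.0, 126.0, 220.0, 178.0], 0.78)]
```

View pics/side0.png

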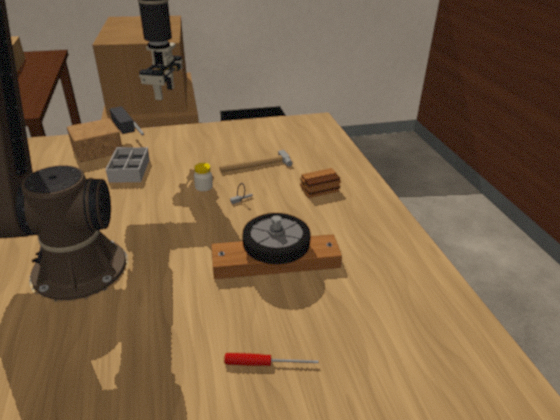

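View pics/top0.png

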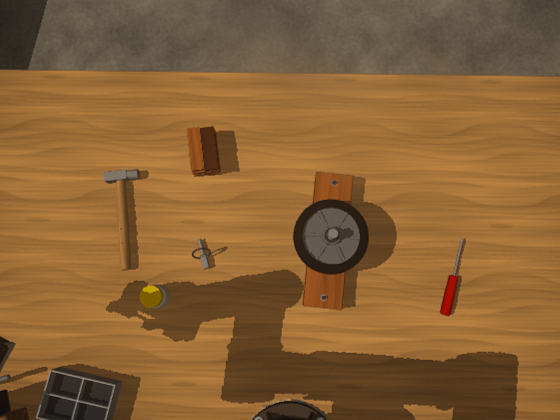

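```bash
cat > h.py <<'E'
import numpy as np, cv2
from station import arm
def K(n):
    p=arm.camera_params(n); f=210/np.tan(np.radians(p["vertical_fov"]/2)); return f,p["cx"],p["cy"],p["pose"]
def proj(n,P):
    f,cx,cy,T=K(n); P=np.atleast_2d(P); c=(P-T[:3,3])@T[:3,:3]; return np.c_[cx+f*c[:,0]/c[:,2],cy+f*c[:,1]/c[:,2]]
def back(n,uv,z):
    f,cx,cy,T=K(n); d=T[:3,:3]@np.array([(uv[0]-cx)/f,(uv[1]-cy)/f,1]); s=(z-T[2,3])/d[2]; return T[:3,3]+s*d
def tri(uvs,uvt):
    A=np.zeros((3,3));b=np.zeros(3)
    for n,uv in (("side",uvs),("top",uvt)):
        f,cx,cy,T=K(n); d=T[:3,:3]@np.array([(uv[0]-cx)/f,(uv[1]-cy)/f,1]); d/=np.linalg.norm(d)
        M=np.eye(3)-np.outer(d,d); A+=M; b+=M@T[:3,3]
    return np.linalg.solve(A,b)
E
python3 - <<'E'
import cv2
s=cv2.imread("pics/side0.png"); t=cv2.imread("pics/top0.png")
cv2.imwrite("pics/s_pin.png",cv2.resize(s[165:215,180:270],None,fx=8,fy=8,interpolation=cv2.INTER_CUBIC))
cv2.imwrite("pics/t_pin.png",cv2.resize(t[220:290,170:250],None,fx=8,fy=8,interpolation=cv2.INTER_CUBIC))
cv2.imwrite("pics/s_axle.png",cv2.resize(s[195:285,200:350],None,fx=5,fy=5,interpolation=cv2.INTER_CUBIC))
cv2.imwrite("pics/t_axle.png",cv2.resize(t[190:290,290:390],None,fx=6,fy=6,interpolation=cv2.INTER_CUBIC))
E
```

```text
(no output)
```

View pics/s_pin.png

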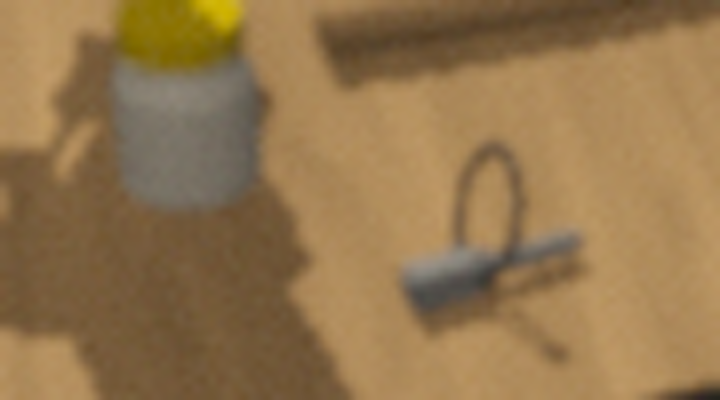

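View pics/t_pin.png

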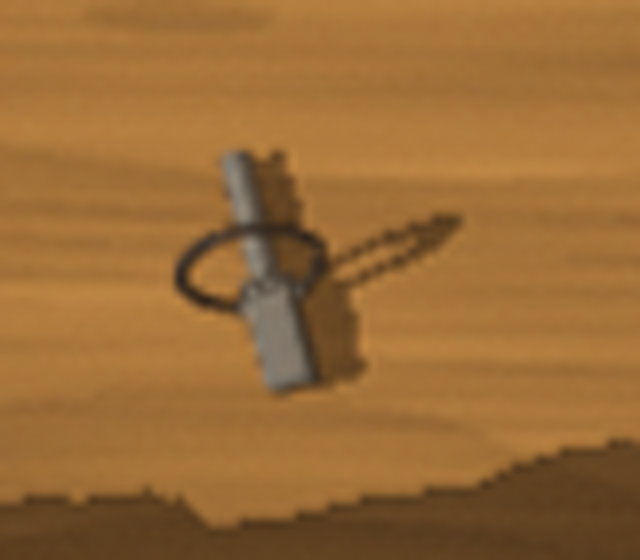

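View pics/s_axle.png

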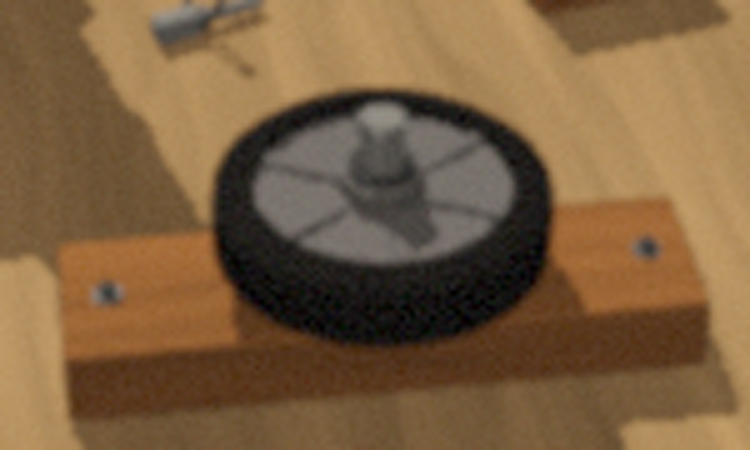

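View pics/t_axle.png

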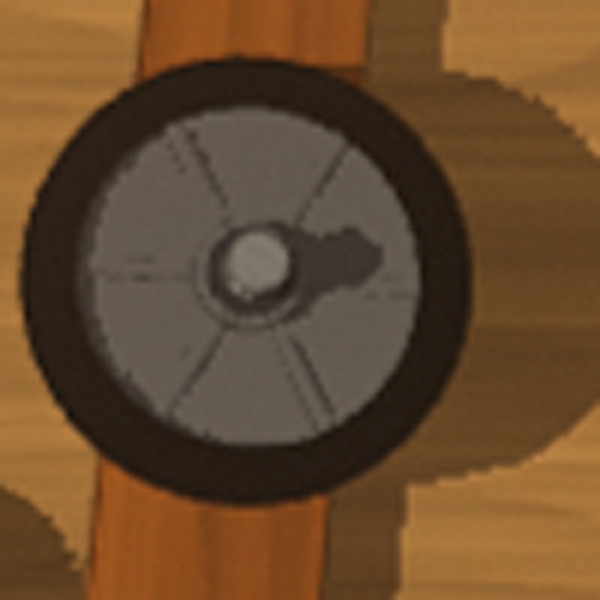

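```bash
python3 - <<'E'
from h import *
np.set_printoptions(precision=4,suppress=True)
print("axle top", back("top",(333.3,233.7),.148), back("side",(276.6,218.4),.148), tri((276.6,218.4),(333.3,233.7)))
a=back("top",(334,183),.045);b=back("top",(323.5,297.5),.045);print(a,b,np.degrees(np.arctan2(*(a-b)[[1,0]])))
a=back("side",(221.3,253.5),.045);b=back("side",(329.5,244.3),.045);print(a,b,np.degrees(np.arctan2(*(b-a)[[1,0]])))
print("tip",back("top",(199.4,239.4),.011),back("side",(251.8,194.8),.011))
print("headback",back("top",(206.8,268),.018))
for (n,u) in (("glue",(151,296)),("blank",(203,150)),("hammerhead",(122,175)),):print(n,back("top",u,.05))
# fit pin: overlay
def model(x,y,yaw,z=.009):
    R=np.array([[np.cos(yaw),-np.sin(yaw),0],[np.sin(yaw),np.cos(yaw),0],[0,0,1]])
    pts=lambda L:(np.array(L)@R.T)+[x,y,z]
    h=[]
    for zz in(-.009,.009): h.append(pts([[-.004,.008,zz],[-.036,.008,zz],[-.036,-.008,zz],[-.004,-.008,zz],[-.004,.008,zz]]))
    s=[pts([[0,.005,0],[.042,.004,0],[.042,-.004,0],[0,-.005,0]])]
    th=np.radians(72);r=[]
    for v in np.linspace(0,np.pi,20):
        d=.0315+.0225*np.sin(v); r.append([-.007+d*np.cos(th),.0225*np.cos(v),d*np.sin(th)])
    return h+s+[pts(r)]
import sys
tip=back("top",(199.4,239.4),.011); hb=back("top",(206.8,268),.016)
yaw=np.arctan2(*(tip-hb)[[1,0]]); o=tip-.042*np.array([np.cos(yaw),np.sin(yaw),0]); print("pin",o,np.degrees(yaw), np.linalg.norm(tip-hb))
for n,(x0,y0,w,hh) in (("side",(180,165,90,50)),("top",(170,220,80,70))):
    im=cv2.imread(f"pics/{n}0.png")[y0:y0+hh,x0:x0+w]; im=cv2.resize(im,None,fx=8,fy=8,interpolation=cv2.INTER_CUBIC)
    for L in model(o[0],o[1],yaw):
        p=((proj(n,L)-[x0,y0]+.5)*8).astype(np.int32); cv2.polylines(im,[p],False,(0,255,0),1)
    cv2.imwrite(f"pics/ov_{n}.png",im)
E
```

```text
axle top [ 0.5096 -0.0939  0.148 ] [ 0.5097 -0.0992  0.148 ] [ 0.5105 -0.0944  0.1444]
[ 0.6542 -0.1081  0.045 ] [ 0.3666 -0.0804  0.045 ] -5.493365317131313
[ 0.3662 -0.0816  0.045 ] [ 0.6556 -0.1088  0.045 ] -5.38024815579538
tip [0.509  0.2349 0.011 ] [0.5074 0.2281 0.011 ]
headback [0.4358 0.2116 0.018 ]
glue [0.3644 0.339  0.05  ]
blank [0.7359 0.2293 0.05  ]
hammerhead [0.6666 0.4329 0.05  ]
pin [0.4689 0.2223 0.011 ] 17.472842672643164 0.07675729258932176
```

View pics/ov_top.png

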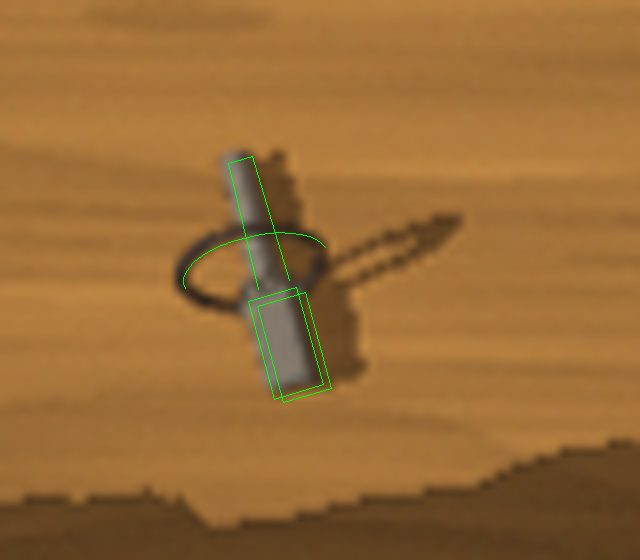

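View pics/ov_side.png

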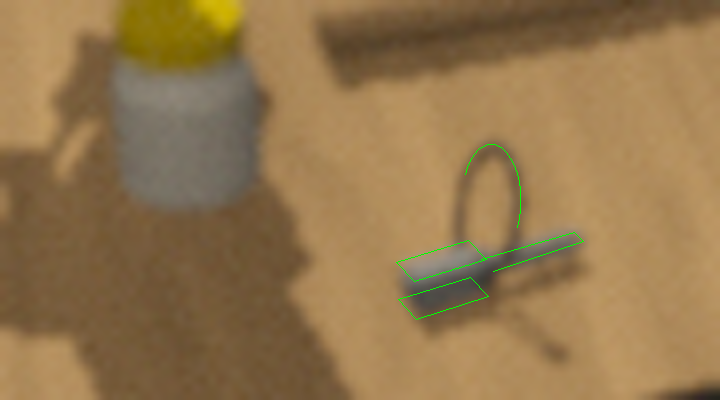

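```bash
python3 -m inch '[[[0.21,-0.5,0,0,0,0.1],[0.43,-1,-0.1,0,0,0.2305],[0.43,-1,-0.1,0,0,0.2305],[0.43,-1,-0.1,0,0,0.2305],[0.43,-1,-0.1,0,0,0.2305]]]' 87.6 && python3 -m inch '[[[0.2,-0.5,-0.2,0,0,0],[0.425,-1,-0.5,0,0,0],[0.425,-1,-0.5,0,0,0],[0.425,-1,-0.5,0,0,0],[0.425,-1,-0.5,0,0,0]]]'
python3 - <<'E'
import cv2
s=cv2.imread("pics/side0.png")
c=s[205:245,255:300]
cv2.imwrite("pics/s_ax2.png",cv2.convertScaleAbs(cv2.resize(c,None,fx=14,fy=14,interpolation=cv2.INTER_CUBIC),alpha=1.6))
E
```

```text
t: 1.62
eef_pos: [0.3612, 0.4146, 0.385]
ee_rot: [-3.141, -0.0, 0.304]
force: [0.2, -0.1, 1.1]
width: 0.0873
t: 2.25
eef_pos: [0.4457, 0.2145, 0.283]
ee_rot: [3.14, 0.003, 0.3]
force: [-0.4, 0.3, 0.5]
width: 0.0879
```

View pics/s_ax2.png

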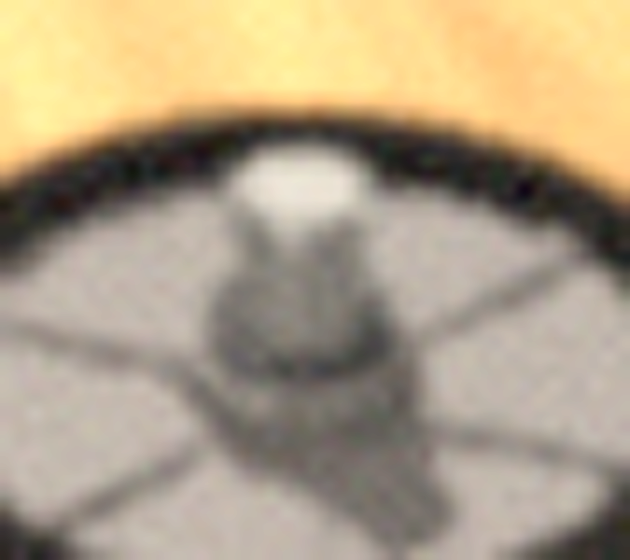

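```bash
python3 -m inch '[[[0,0,-0.3,0,0,0],[0,0,-0.45,0,0,0],[0,0,-0.505,0,0,0],[0,0,-0.505,0,0,0]]]' 
python3 - <<'E'
from h import *
st=arm.get_state(); print(st["eef_pos"],st["force"])
for n,(x0,y0,w,hh) in (("side",(190,150,100,70)),("top",(150,200,110,90))):
    im=arm.grab_frame(n)[y0:y0+hh,x0:x0+w]; cv2.imwrite(f"pics/g1_{n}.png",cv2.resize(im,None,fx=6,fy=6,interpolation=cv2.INTER_CUBIC))
E
```

```text
t: 2.75
eef_pos: [0.4457, 0.2177, 0.1838]
ee_rot: [3.141, 0.0, 0.306]
force: [-0.3, 0.1, -0.3]
width: 0.0877
[0.44571736 0.21769921 0.18377467] [-0.27827819  0.05359591 -0.26249728]
```

View pics/g1_side.png

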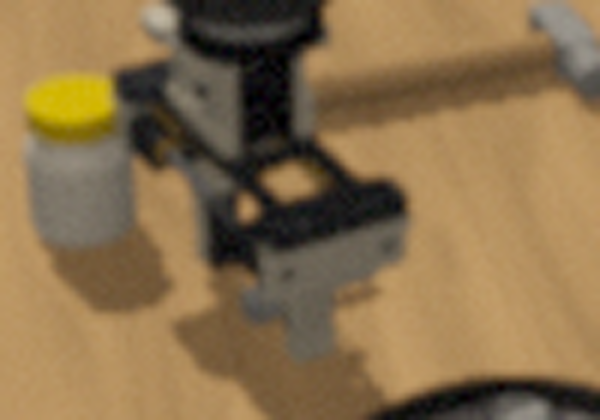

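View pics/g1_top.png

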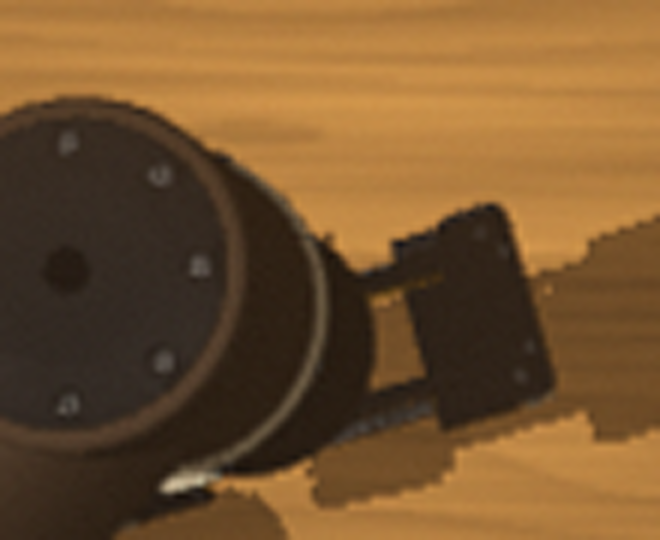

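```bash
python3 -m inch '[[[0,0,0,0,0,0],[0,0,0,0,0,0],[0,0,0,0,0,0],[0,0,0,0,0,0],[0,0,0,0,0,0],[0,0,0,0,0,0]]]' 8 20
python3 - <<'E'
from h import *
n="side";x0,y0,w,hh=(190,150,100,70)
im=arm.grab_frame(n)[y0:y0+hh,x0:x0+w]; im=cv2.resize(im,None,fx=6,fy=6,interpolation=cv2.INTER_CUBIC)
st=arm.get_state();a=st["ee_rot"][2];c=np.cos(a);s=np.sin(a);R=np.array([[c,-s,0],[s,c,0],[0,0,1]])
p=st["eef_pos"]-[0,0,.178]
for q in ([-.0095,-.01,0],[.0095,-.01,0],[.067,0,.006],[-.011,0,.006]):
    u=((proj(n,p+R@q)-[x0,y0]+.5)*6)[0].astype(int); cv2.circle(im,tuple(int(v) for v in u),3,(0,255,0),-1)
cv2.imwrite(f"pics/g2_{n}.png",im)
E
```

```text
t: 3.6
eef_pos: [0.4455, 0.2166, 0.1836]
ee_rot: [3.142, 0.0, 0.305]
force: [0.2, 0.4, -1.4]
width: 0.033
```

View pics/g2_side.png

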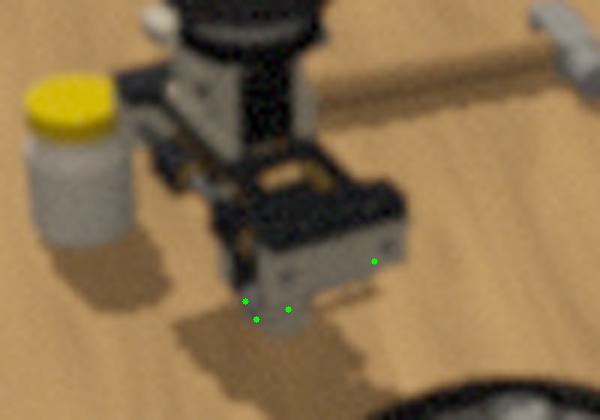

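```bash
python3 -m inch '[[[0,0,0,0,0,0],[0,0,0,0,0,0],[0,0,0,0,0,0],[0,0,0,0,0,0]]]' 8 20
python3 - <<'E'
from h import *
n="side";x0,y0,w,hh=(190,150,100,70)
im=arm.grab_frame(n)[y0:y0+hh,x0:x0+w]; im=cv2.resize(im,None,fx=6,fy=6,interpolation=cv2.INTER_CUBIC)
st=arm.get_state();a=st["ee_rot"][2];c=np.cos(a);s=np.sin(a);R=np.array([[c,-s,0],[s,c,0],[0,0,1]])
p=st["eef_pos"]-[0,0,.178]
for q in ([-.0095,-.01,0],[.0095,-.01,0],[.067,0,.003],[-.011,0,.006]):
    u=((proj(n,p+R@q)-[x0,y0]+.5)*6)[0].astype(int); cv2.circle(im,tuple(int(v) for v in u),3,(0,255,0),-1)
cv2.imwrite(f"pics/g3_{n}.png",im)
E
```

```text
t: 4.15
eef_pos: [0.4455, 0.2166, 0.1836]
ee_rot: [3.142, 0.0, 0.305]
force: [0.3, 0.3, -0.8]
width: 0.016
```

View pics/g3_side.png

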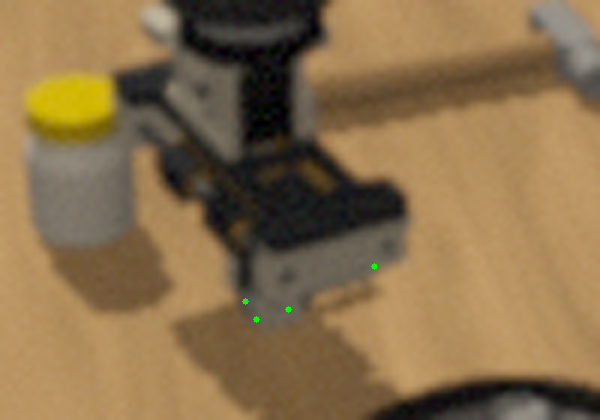

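```bash
python3 -m inch '[[[0,0,0.1,0,0,0],[0,0,0.4,0,0,0],[0,0,0.65,0,0,0],[0,0,0.65,0,0,0],[0,0,0.65,0,0,0]]]'
python3 - <<'E'
from h import *
S=np.mean([arm.grab_frame("side").astype(float) for _ in range(8)],0)
T=np.mean([arm.grab_frame("top").astype(float) for _ in range(3)],0)
np.save("S.npy",S);np.save("T.npy",T)
c=S[205:245,255:300].mean(2); c=np.clip((c-30)/(130-30)*255,0,255).astype(np.uint8)
cv2.imwrite("pics/s_ax3.png",cv2.resize(c,None,fx=14,fy=14,interpolation=cv2.INTER_NEAREST))
c=T[215:255,310:355].mean(2); c=np.clip((c-30)/(150-30)*255,0,255).astype(np.uint8)
cv2.imwrite("pics/t_ax3.png",cv2.resize(c,None,fx=14,fy=14,interpolation=cv2.INTER_NEAREST))
im=S[110:210,180:290].astype(np.uint8); cv2.imwrite("pics/lift_s.png",cv2.resize(im,None,fx=6,fy=6,interpolation=cv2.INTER_CUBIC))
E
```

```text
t: 4.82
eef_pos: [0.4451, 0.2163, 0.3132]
ee_rot: [-3.141, 0.001, 0.305]
force: [-0.2, 1.1, -0.8]
width: 0.0157
```

View pics/s_ax3.png

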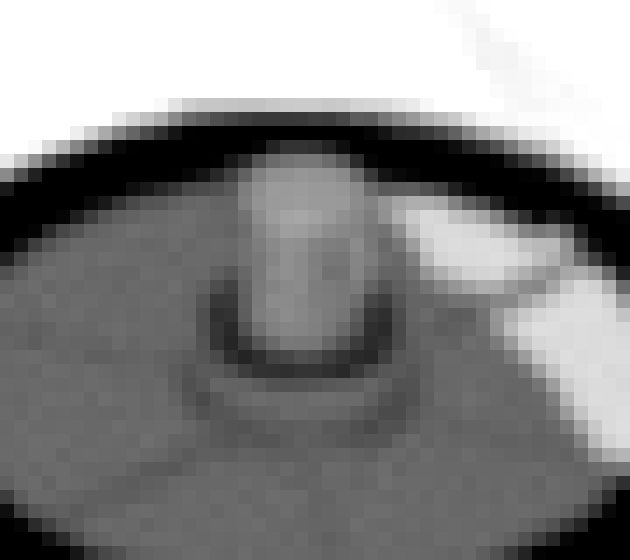

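View pics/t_ax3.png

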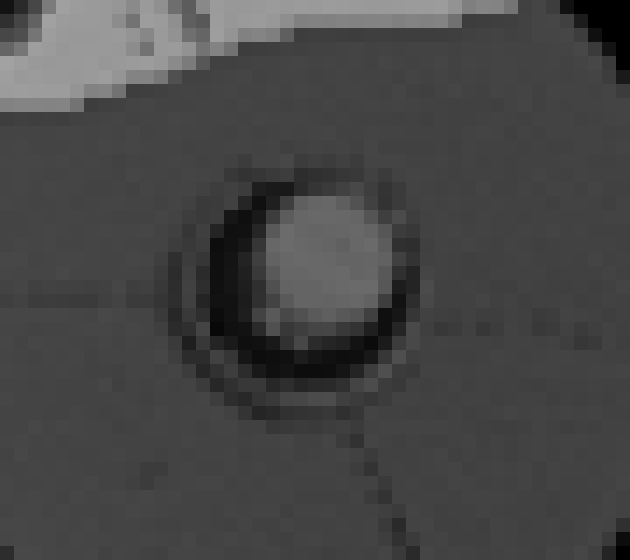

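View pics/lift_s.png

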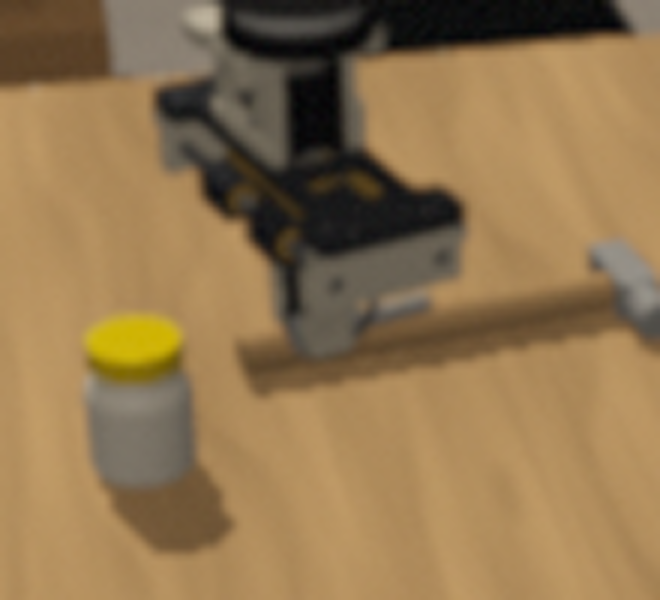

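```bash
python3 - <<'E'
import cv2,numpy as np
s=cv2.imread("pics/side0.png").astype(float);S=np.load("S.npy")
out=[]
for a in (s,S):
    c=a[212:236,262:290].mean(2); c=np.clip((c-40)/(110-40)*255,0,255).astype(np.uint8); out.append(cv2.resize(c,None,fx=14,fy=14,interpolation=cv2.INTER_NEAREST))
cv2.imwrite("pics/ax4.png",np.hstack(out))
print(S[214:232,268:286].mean(2).round().astype(int))
E
```

```text
[[ 31  26  24  22  19  16  21  23  24  23  20  26  29  32  38  47  48  52]
 [ 15  16  17  17  24  32  44  50  50  49  44  36  26  22  26  24  28  29]
 [ 16  21  31  39  47  63  72  75  77  77  72  64  47  32  23  21  22  25]
 [ 33  38  46  55  68  81  87  87  89  88  87  84  72  52  38  34  32  29]
 [ 58  60  61  65  79  86  91  90  91  90  90  89  84  72  65  66  67  62]
 [ 70  71  69  69  80  88  90  91  92  91  91  90  85  81  88  95  99  98]
 [ 74  72  71  70  75  85  92  94  96  94  91  87  84  79  87  98 109 115]
 [ 72  70  71  69  72  82  87  92  92  89  85  83  81  77  75  86 104 114]
 [ 71  72  72  71  74  79  84  87  86  82  80  79  85  77  71  77  92 109]
 [ 72  72  71  71  75  77  82  87  84  80  77  76  82  79  73  71  80 102]
 [ 71  72  68  64  71  77  84  87  84  80  75  75  82  75  69  69  74  89]
 [ 70  68  61  56  68  78  82  84  85  79  78  77  78  69  63  67  71  75]
 [ 70  64  52  52  67  79  85  85  83  80  79  77  73  58  54  63  69  70]
 [ 69  61  49  50  67  79  82  85  83  81  78  76  66  51  48  60  69  72]
 [ 70  61  51  46  62  74  80  82  82  80  77  71  63  49  47  59  68  69]
 [ 69  63  51  45  53  64  72  77  77  76  70  63  54  47  49  59  66  69]
 [ 65  64  59  49  44  49  56  58  62  60  54  50  47  46  55  64  66  67]
 [ 63  66  65  61  54  50  50  49  51  51  49  46  52  59  64  65  64  67]]
```

View pics/ax4.png

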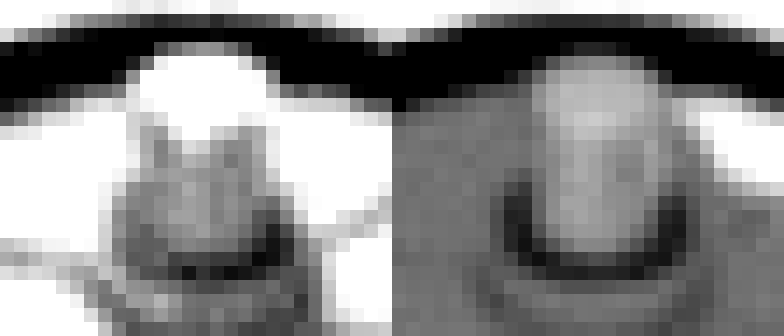

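```bash
python3 - <<'E'
from h import *
a=.305;d=np.array([np.cos(a),np.sin(a),0]); t=np.array([.4451,.2163,.1386])+.067*d
print(t,proj("side",t),"seen 251.2 160.0", proj("top",t))
ax=np.array([.511,-.0945,.148]);print(proj("side",ax),proj("top",ax))
y=np.radians(-58);d=np.array([np.cos(y),np.sin(y)])
print("TCP standoff",ax[:2]-.094*d,"touch",ax[:2]-.079*d,"home",ax[:2]-.037*d)
T=np.load("T.npy")[200:300,140:260].astype(np.uint8);cv2.imwrite("pics/lift_t.png",cv2.resize(T,None,fx=6,fy=6))
E
```

```text
[0.50900775 0.23641964 0.1386    ] [[251.01675568 158.88315063]] seen 251.2 160.0 [[188.98695428 232.53240693]]
[[276.65365687 217.28327123]] [[333.556486  233.0723187]]
TCP standoff [ 0.46118759 -0.01478348] touch [ 0.46913638 -0.0275042 ] home [ 0.49139299 -0.06312222]
```

View pics/lift_t.png

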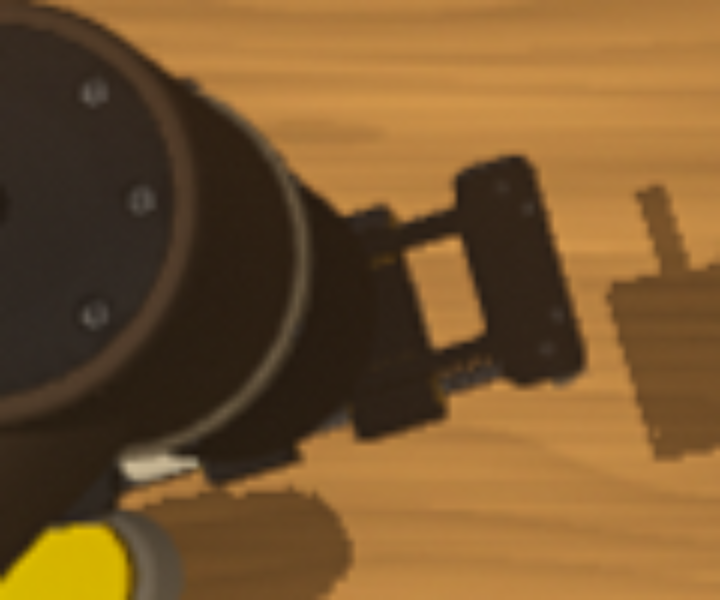

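```bash
python3 -m inch '[[[0.04,-0.3,0.1,0,0,-0.06],[0.05,-0.5,0.1,0,0,-0.12],[0.06,-0.7,0.1,0,0,-0.18],[0.07,-0.9,0.1,0,0,-0.24],[0.075,-0.9,0.1,0,0,-0.3],[0.075,-0.9,0.1,0,0,-0.36],[0.075,-0.9,0.1,0,0,-0.4194],[0.075,-0.9,0.1,0,0,-0.4194]]]' && python3 -m inch '[[[0,-0.1,0,0,0,0],[0,-0.2,0,0,0,0],[0,-0.255,-0.05,0,0,0],[0,-0.255,-0.133,0,0,0],[0,-0.255,-0.133,0,0,0],[0,-0.255,-0.133,0,0,0]]]'
python3 - <<'E'
from h import *
st=arm.get_state();print(st["eef_pos"],st["ee_rot"],st["force"],st["q"])
S=arm.grab_frame("side");T=arm.grab_frame("top")
a=st["ee_rot"][2];t=st["eef_pos"]-[0,0,.1746]+.067*np.array([np.cos(a),np.sin(a),0]);print(proj("side",t),proj("top",t))
cv2.imwrite("pics/so_s.png",cv2.resize(S[150:260,220:340],None,fx=6,fy=6,interpolation=cv2.INTER_CUBIC))
cv2.imwrite("pics/so_t.png",cv2.resize(T[170:280,270:390],None,fx=6,fy=6,interpolation=cv2.INTER_CUBIC))
E
```

```text
t: 6.38
eef_pos: [0.4605, 0.0366, 0.3337]
ee_rot: [-3.141, -0.0, -1.011]
force: [0.4, -0.1, -1.4]
width: 0.0161
t: 7.12
eef_pos: [0.4607, -0.0142, 0.3072]
ee_rot: [3.142, -0.0, -1.011]
force: [0.1, 0.0, -0.8]
width: 0.0159
[ 0.46072151 -0.01419046  0.30720764] [ 3.14152095e+00 -1.84738701e-04 -1.01088312e+00] [ 0.10952759  0.02232363 -0.84289487] [ 3.98460680e-01  9.62398543e-02 -5.80978677e-01  2.48751162e-04
 -8.93618886e-01  1.61296648e-01]
[[268.93925641 217.63638691]] [[322.6320308  240.17672748]]
```

View pics/so_s.png

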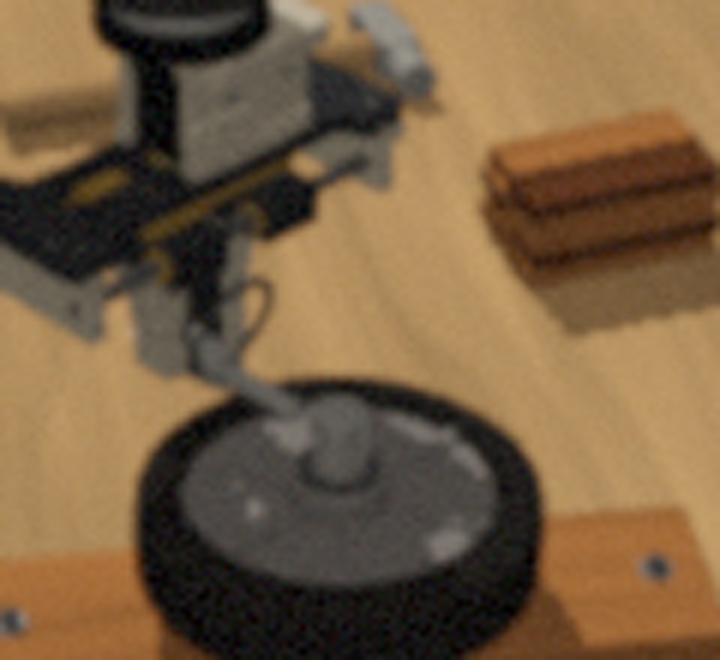

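View pics/so_t.png

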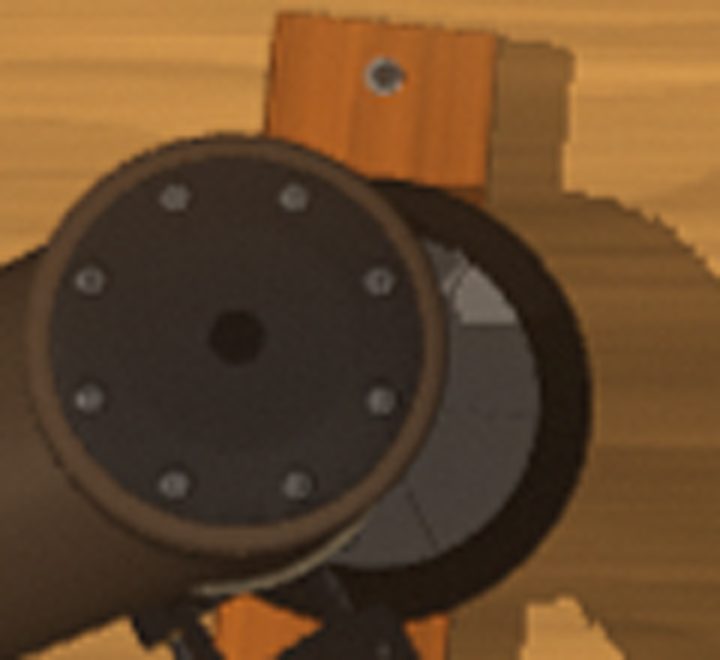

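```bash
python3 -m inch '[[[0.0266,-0.0424,0,0,0,0],[0.0266,-0.0424,0,0,0,0]]]' && python3 -m inch '[[[0.0053,-0.0085,0,0,0,0],[0.0106,-0.017,0,0,0,0],[0.0106,-0.017,0,0,0,0]]]'
```

```text
t: 7.48
eef_pos: [0.4663, -0.0232, 0.3073]
ee_rot: [-3.141, -0.0, -1.013]
force: [-0.1, 0.8, -1.7]
width: 0.0158
t: 7.85
eef_pos: [0.4679, -0.0262, 0.307]
ee_rot: [3.142, 0.0, -1.013]
force: [-1.9, 2.1, -1.2]
width: 0.0156
```

```bash
python3 -m inch '[[[0.0027,-0.0042,0,0,0,0],[0.0027,-0.0042,0,0,0,0]]]' && python3 -m inch '[[[0.0027,-0.0042,0,0,0,0],[0.0027,-0.0042,0,0,0,0]]]'
```

```text
t: 8.1
eef_pos: [0.468, -0.0266, 0.3068]
ee_rot: [3.141, 0.001, -1.012]
force: [-4.1, 8.1, 0.5]
width: 0.0156
t: 8.35
eef_pos: [0.4683, -0.027, 0.3066]
ee_rot: [3.141, 0.003, -1.013]
force: [-6.8, 11.7, 1.2]
width: 0.0158
```

```bash
python3 - <<'E'
from h import *
S=np.mean([arm.grab_frame("side").astype(float) for _ in range(4)],0);np.save("S2.npy",S)
st=arm.get_state();a=st["ee_rot"][2];d=np.array([np.cos(a),np.sin(a),0]);l=np.array([-d[1],d[0],0]);print(st["eef_pos"],st["force"],st["moment"])
x0,y0,w,h=245,195,50,50;F=12
im=cv2.resize(np.clip(S[y0:y0+h,x0:x0+w]*1.5,0,255).astype(np.uint8),None,fx=F,fy=F,interpolation=cv2.INTER_CUBIC)
ax=np.array([.510,-.0945,0]); o=ax-.054*d+[0,0,.132]
def ln(P,c):
    p=((proj("side",np.array(P))+[0,1]-[x0,y0]+.5)*F).astype(np.int32);cv2.polylines(im,[p],False,c,1)
ang=np.linspace(0,2*np.pi,40)
for z in(.148,.118): ln([ax+[.012*np.cos(t),.012*np.sin(t),z] for t in ang],(0,255,0))
ln([o+.042*d+.004*(l*np.cos(t)+np.array([0,0,1])*np.sin(t)) for t in ang],(0,0,255))
ln([o+.005*(l*np.cos(t)+np.array([0,0,1])*np.sin(t)) for t in ang],(0,0,255))
for sgn in(-1,1): ln([o+[0,0,.005*sgn],o+.0395*d+[0,0,.005*sgn]],(0,0,255))
im0=cv2.resize(np.clip(S[y0:y0+h,x0:x0+w]*1.5,0,255).astype(np.uint8),None,fx=F,fy=F,interpolation=cv2.INTER_CUBIC)
cv2.imwrite("pics/c1.png",im);cv2.imwrite("pics/c1r.png",im0)
E
```

```text
[ 0.46821247 -0.02693988  0.30662355] [-7.27261305 11.62356637  1.06859464] [4.22484675 2.29327738 0.05918893]
```

View pics/c1.png

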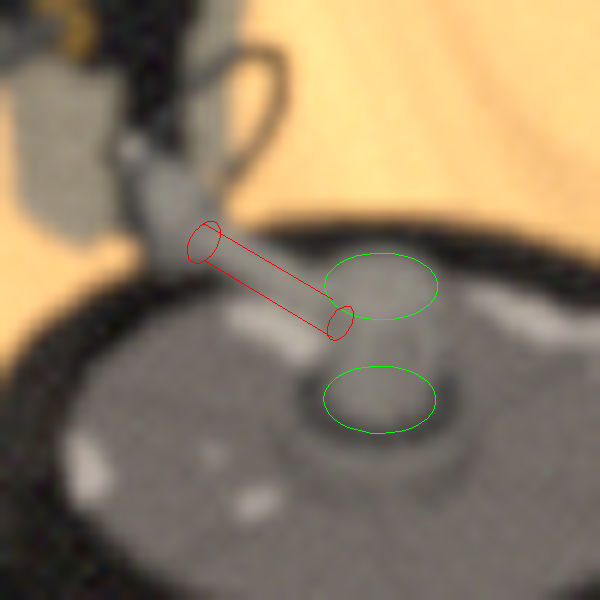

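View pics/c1r.png

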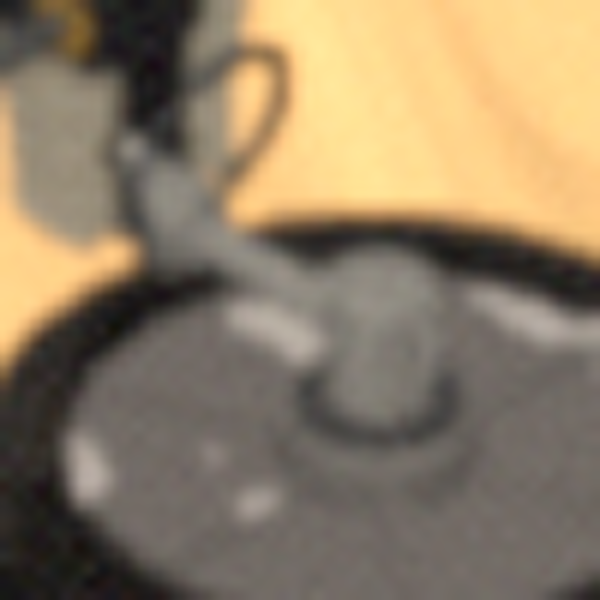

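```bash
python3 - <<'E'
from h import *
S=np.load("S2.npy").mean(2).astype(np.float32)
ax=np.array([.510,-.0945,0])
ys=np.radians(np.arange(-190,-15,5)); zs=np.arange(.146,.117,-.002)
P=np.array([[ax+[.012*np.cos(y),.012*np.sin(y),z] for y in ys] for z in zs]).reshape(-1,3)
p=proj("side",P)+[8/12,1-10/12]
I=cv2.remap(S,p[:,0].astype(np.float32),p[:,1].astype(np.float32),cv2.INTER_CUBIC).reshape(len(zs),len(ys))
print("      ",np.degrees(ys).round().astype(int)[::2])
for z,r in zip(zs,I): print(round(z*1e3),r.round().astype(int)[::2])
c=np.clip((I-40)*5,0,255).astype(np.uint8);cv2.imwrite("pics/unroll.png",cv2.resize(c,None,fx=16,fy=24,interpolation=cv2.INTER_CUBIC))
E
```

```text
[-190 -180 -170 -160 -150 -140 -130 -120 -110 -100  -90  -80  -70  -60
  -50  -40  -30  -20]
146 [91 89 88 88 90 93 93 94 93 89 87 86 84 81 82 78 73 70]
144 [89 87 85 85 86 88 89 91 89 86 83 83 83 80 80 79 76 73]
142 [86 83 82 82 83 85 89 88 85 82 79 80 83 81 77 76 76 75]
140 [82 80 80 81 82 83 88 86 82 80 78 77 82 83 78 74 73 74]
138 [80 79 80 81 82 84 87 85 81 80 78 75 80 83 81 76 74 73]
136 [79 80 81 82 82 85 88 85 81 80 79 74 79 83 81 78 76 74]
134 [81 83 82 80 81 85 87 84 81 80 78 76 78 82 80 78 78 76]
132 [84 83 79 78 81 86 85 83 81 80 78 78 79 80 77 75 76 77]
130 [83 79 76 78 82 85 85 84 83 81 78 78 78 77 73 71 71 74]
128 [78 74 74 78 82 85 85 85 83 82 79 78 77 75 69 67 69 69]
126 [73 71 73 78 82 83 85 84 82 81 79 78 75 70 65 63 64 68]
124 [69 70 73 78 81 82 85 84 81 79 78 78 73 66 59 56 58 62]
122 [69 71 75 77 80 83 82 82 81 77 74 73 70 65 57 51 52 55]
120 [69 72 73 74 76 78 77 77 77 73 66 67 65 60 57 52 48 50]
118 [70 69 67 68 69 67 67 68 68 66 59 58 56 54 53 51 49 47]
```

View pics/unroll.png

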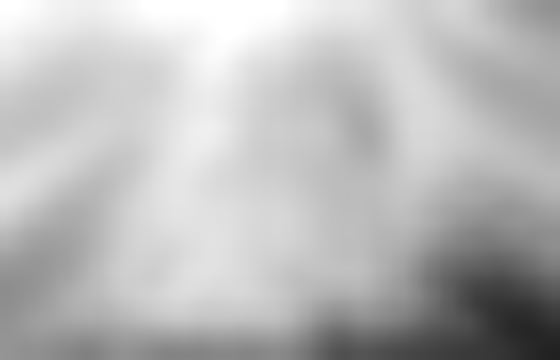

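```bash
cat > orb.py <<'E'
import sys,numpy as np
# C yaw(deg)  -> delta to angle a radius r
ax=np.array([.510,-.0945])
def P(a,r): a=np.radians(a); return ax-r*np.array([np.cos(a),np.sin(a)])
c=np.array([float(sys.argv[1]),float(sys.argv[2])]);y0=float(sys.argv[3])
for s in sys.argv[4:]:
    a,r=map(float,s.split(",")); d=(P(a,r/1e3)-c)/.2; print(s,d.round(4),"turn",round((a-y0)/180,4),"abs",P(a,r/1e3).round(4), "1mm",(np.array([np.cos(np.radians(a)),np.sin(np.radians(a))])/200).round(4))
E
python3 orb.py .4695 -.0276 -58 -58,84 -48,84 -48,79 -68,84
```

```text
-58,84 [-0.0201  0.0217] turn 0.0 abs [ 0.4655 -0.0233] 1mm [ 0.0026 -0.0042]
-48,84 [-0.0785 -0.0224] turn 0.0556 abs [ 0.4538 -0.0321] 1mm [ 0.0033 -0.0037]
-48,79 [-0.0618 -0.041 ] turn 0.0556 abs [ 0.4571 -0.0358] 1mm [ 0.0033 -0.0037]
-68,84 [0.0452 0.0549] turn -0.0556 abs [ 0.4785 -0.0166] 1mm [ 0.0019 -0.0046]
```

```bash
python3 -m inch '[[[-0.02,0.0217,0,0,0,0],[-0.0785,-0.0224,0,0,0,0.0556],[-0.0785,-0.0224,0,0,0,0.0556],[-0.065,-0.0374,0,0,0,0.0556],[-0.0618,-0.041,0,0,0,0.0556],[-0.0618,-0.041,0,0,0,0.0556]]]' && python3 -m inch '[[[0.0033,-0.0037,0,0,0,0],[0.0033,-0.0037,0,0,0,0]]]'
```

```text
t: 9.3
eef_pos: [0.4569, -0.0362, 0.3069]
ee_rot: [3.141, -0.0, -0.839]
force: [-0.6, -0.7, -1.6]
width: 0.0157
t: 9.55
eef_pos: [0.4574, -0.0369, 0.307]
ee_rot: [3.141, -0.0, -0.838]
force: [-0.2, -0.9, -0.9]
width: 0.0158
```

```bash
python3 -m inch '[[[0.0033,-0.0037,0,0,0,0],[0.0033,-0.0037,0,0,0,0]]]' && python3 -m inch '[[[0.0033,-0.0037,0,0,0,0],[0.0033,-0.0037,0,0,0,0]]]'
```

```text
t: 9.8
eef_pos: [0.458, -0.0376, 0.3071]
ee_rot: [-3.142, -0.0, -0.838]
force: [-0.5, -0.7, -0.5]
width: 0.016
t: 10.05
eef_pos: [0.4587, -0.0384, 0.3071]
ee_rot: [3.142, -0.0, -0.838]
force: [-0.5, -0.6, -1.1]
width: 0.0159
```

```bash
python3 -m inch '[[[0.0033,-0.0037,0,0,0,0],[0.0067,-0.0074,0,0,0,0],[0.0067,-0.0074,0,0,0,0]]]' && python3 -m inch '[[[0.0033,-0.0037,0,0,0,0],[0.0067,-0.0074,0,0,0,0],[0.0067,-0.0074,0,0,0,0]]]'
```

```text
t: 10.42
eef_pos: [0.4601, -0.0399, 0.3071]
ee_rot: [3.142, -0.0, -0.838]
force: [-0.7, -0.6, -1.0]
width: 0.016
t: 10.8
eef_pos: [0.4614, -0.0414, 0.3071]
ee_rot: [3.142, -0.0, -0.838]
force: [0.1, -0.4, -0.6]
width: 0.0158
```

```bash
python3 -m inch '[[[0.0067,-0.0074,0,0,0,0],[0.0134,-0.0149,0,0,0,0],[0.0134,-0.0149,0,0,0,0]]]' && python3 -m inch '[[[0.0067,-0.0074,0,0,0,0],[0.0134,-0.0149,0,0,0,0],[0.0134,-0.0149,0,0,0,0]]]'
python3 - <<'E'
from h import *
st=arm.get_state();print(st["force"],st["moment"])
S=np.mean([arm.grab_frame("side").astype(float) for _ in range(2)],0)
cv2.imwrite("pics/in1.png",cv2.resize(np.clip(S[185:245,235:305]*1.4,0,255).astype(np.uint8),None,fx=10,fy=10,interpolation=cv2.INTER_CUBIC))
E
```

```text
t: 11.18
eef_pos: [0.4642, -0.0444, 0.3071]
ee_rot: [-3.141, -0.0, -0.838]
force: [0.4, -0.6, -1.1]
width: 0.0161
t: 11.55
eef_pos: [0.4666, -0.0469, 0.3069]
ee_rot: [-3.141, 0.001, -0.837]
force: [-1.6, 3.8, -1.9]
width: 0.0156
[-1.57445499  3.76707351 -1.8933341 ] [1.71657824 0.74130252 0.09579314]
```

View pics/in1.png

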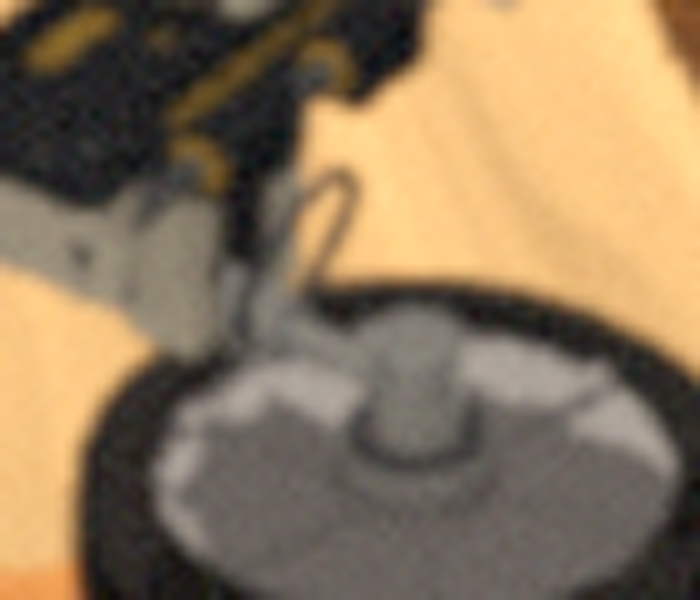

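```bash
python3 -m inch '[[[0.002,0.0017,0,0,0,0],[0.002,0.0017,0,0,0,0]]]' && python3 -m inch '[[[0.0033,-0.0037,0,0,0,0],[0.0033,-0.0037,0,0,0,0]]]'; python3 -c "
from station import arm;s=arm.get_state();print(s['moment'])"
```

```text
t: 11.9
eef_pos: [0.4669, -0.0468, 0.3068]
ee_rot: [3.141, 0.001, -0.838]
force: [-2.7, 4.7, -1.4]
width: 0.0159
t: 12.15
eef_pos: [0.4678, -0.0475, 0.307]
ee_rot: [-3.141, 0.0, -0.838]
force: [-2.2, 4.0, -1.8]
width: 0.0157
[1.57803907 0.75339964 0.08828865]
```

```bash
python3 -m inch '[[[0.0033,-0.0037,0,0,0,0],[0.0067,-0.0074,0,0,0,0],[0.0067,-0.0074,0,0,0,0]]]' && python3 -m inch '[[[0.0033,-0.0037,0,0,0,0],[0.0067,-0.0074,0,0,0,0],[0.0067,-0.0074,0,0,0,0]]]'; python3 -c "
from station import arm;s=arm.get_state();print(s['moment'])"
```

```text
t: 12.52
eef_pos: [0.4694, -0.0491, 0.3072]
ee_rot: [-3.141, -0.001, -0.837]
force: [-0.7, 3.4, -1.8]
width: 0.016
t: 12.9
eef_pos: [0.4708, -0.0506, 0.3072]
ee_rot: [-3.141, -0.001, -0.837]
force: [0.5, 3.2, -1.9]
width: 0.0156
[ 1.25999094 -0.16412791  0.19907674]
```

```bash
python3 -m inch '[[[0.005,-0.0023,0,0,0,0],[0.0084,-0.006,0,0,0,0],[0.0117,-0.0097,0,0,0,0],[0.0117,-0.0097,0,0,0,0]]]'; python3 -c "
from station import arm;s=arm.get_state();print(s['moment'])"
```

```text
t: 13.4
eef_pos: [0.473, -0.0527, 0.3072]
ee_rot: [-3.141, -0.001, -0.838]
force: [1.3, 1.8, -0.6]
width: 0.0156
[ 0.75230785 -0.43754811  0.16602009]
```

```bash
python3 -m inch '[[[0.005,-0.0023,0,0,0,0],[0.0084,-0.006,0,0,0,0],[0.0117,-0.0097,0,0,0,0],[0.0151,-0.0134,0,0,0,0],[0.0184,-0.0171,0,0,0,0],[0.0184,-0.0171,0,0,0,0]]]'; python3 -c "
from station import arm;s=arm.get_state();print(s['moment'])"
```

```text
t: 14.15
eef_pos: [0.4765, -0.0561, 0.3071]
ee_rot: [3.141, -0.0, -0.838]
force: [0.6, 1.1, -1.7]
width: 0.0158
[ 0.56487491 -0.20227287  0.08364928]
```

```bash
python3 -m inch '[[[0.0067,-0.0074,0,0,0,0],[0.0134,-0.0149,0,0,0,0],[0.0201,-0.0223,0,0,0,0],[0.0268,-0.0297,0,0,0,0],[0.0268,-0.0297,0,0,0,0]]]' && python3 -m inch '[[[0.0033,-0.0037,0,0,0,0],[0.0067,-0.0074,0,0,0,0],[0.0067,-0.0074,0,0,0,0]]]' ; python3 -c "
from station import arm;s=arm.get_state();print(s['moment'])"
```

```text
t: 14.78
eef_pos: [0.4821, -0.0621, 0.3071]
ee_rot: [-3.142, -0.0, -0.838]
force: [1.8, 0.4, -1.4]
width: 0.016
t: 15.15
eef_pos: [0.4832, -0.0635, 0.3071]
ee_rot: [3.142, -0.0, -0.838]
force: [1.0, 2.4, -2.1]
width: 0.0161
[ 0.62302178 -0.21645689  0.02277383]
```

```bash
python3 -m inch '[[[0.0033,-0.0037,0,0,0,0],[0.0067,-0.0074,0,0,0,0],[0.0067,-0.0074,0,0,0,0]]]' && python3 -m inch '[[[0.0033,-0.0037,0,0,0,0],[0.0033,-0.0037,0,0,0,0]]]' && python3 -m inch '[[[0.0033,-0.0037,0,0,0,0],[0.0033,-0.0037,0,0,0,0]]]' 
```

```text
t: 15.52
eef_pos: [0.4846, -0.0649, 0.3071]
ee_rot: [-3.142, -0.0, -0.838]
force: [0.4, 1.5, -2.1]
width: 0.0158
t: 15.78
eef_pos: [0.4851, -0.0655, 0.307]
ee_rot: [-3.142, 0.0, -0.838]
force: [-0.7, 3.9, -0.9]
width: 0.016
t: 16.02
eef_pos: [0.4853, -0.0659, 0.3069]
ee_rot: [3.142, 0.002, -0.838]
force: [-3.2, 8.6, 1.1]
width: 0.0156
```

```bash
python3 -m inch '[[[-0.002,0.0024,0,0,0,0],[-0.002,0.0024,0,0,0,0]]]'
python3 - <<'E'
from h import *
st=arm.get_state();print(st["force"],st["moment"])
S=np.mean([arm.grab_frame("side").astype(float) for _ in range(3)],0)
cv2.imwrite("pics/in2.png",cv2.resize(np.clip(S[185:245,235:305]*1.4,0,255).astype(np.uint8),None,fx=10,fy=10,interpolation=cv2.INTER_CUBIC))
E
```

```text
t: 16.27
eef_pos: [0.4852, -0.0657, 0.307]
ee_rot: [3.141, 0.001, -0.838]
force: [-1.7, 6.5, 0.7]
width: 0.0153
[-1.6961724   6.46384676  0.67499851] [2.09171078 0.70022807 0.07760044]
```

View pics/in2.png

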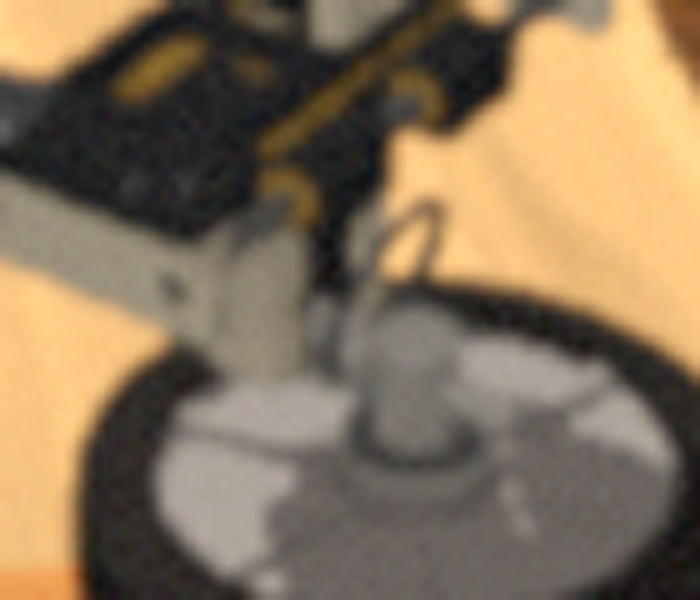

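```bash
python3 -m inch '[[[0,0,0,0,0,0],[0,0,0,0,0,0],[0,0,0,0,0,0],[0,0,0,0,0,0],[0,0,0,0,0,0]]]' 40 20
python3 - <<'E'
from h import *
st=arm.get_state();print(st["force"],st["moment"])
S=np.mean([arm.grab_frame("side").astype(float) for _ in range(2)],0)
cv2.imwrite("pics/rel1.png",cv2.resize(np.clip(S[185:245,235:305]*1.4,0,255).astype(np.uint8),None,fx=10,fy=10,interpolation=cv2.INTER_CUBIC))
E
```

```text
t: 17.05
eef_pos: [0.4854, -0.0659, 0.3071]
ee_rot: [3.142, -0.0, -0.838]
force: [-0.1, 0.3, 0.1]
width: 0.04
[-0.14201661  0.2624697   0.0557851 ] [ 0.06941755 -0.02388301  0.03554511]
```

View pics/rel1.png

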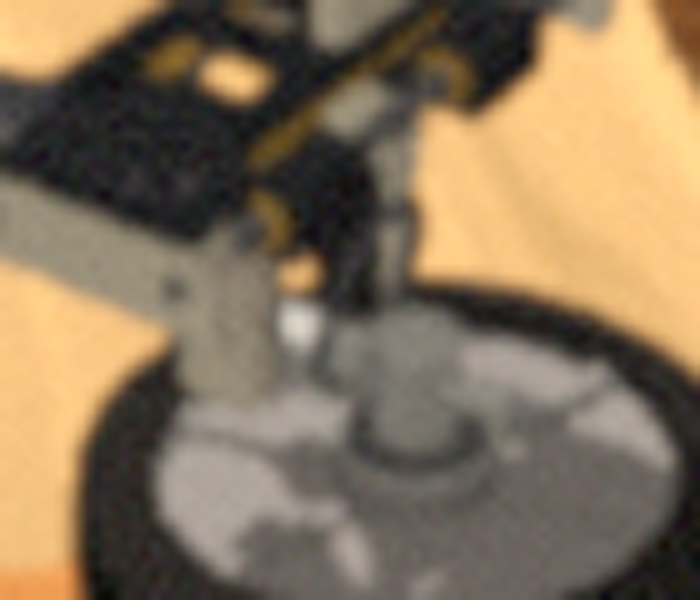

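```bash
python3 -m inch '[[[-0.008,0.009,0,0,0,0],[-0.008,0.009,0.1,0,0,0],[-0.04,0.045,0.35,0,0,0],[-0.2,0.2,0.4,0,0,0],[-0.2,0.2,0.4,0,0,0]]]'
python3 - <<'E'
from h import *
st=arm.get_state();print(st["force"],st["moment"])
S=np.mean([arm.grab_frame("side").astype(float) for _ in range(2)],0)
T=np.mean([arm.grab_frame("top").astype(float) for _ in range(2)],0)
cv2.imwrite("pics/rel2.png",cv2.resize(np.clip(S[185:245,235:305]*1.4,0,255).astype(np.uint8),None,fx=10,fy=10,interpolation=cv2.INTER_CUBIC))
cv2.imwrite("pics/rel2t.png",cv2.resize(np.clip(T[200:260,300:370]*1.4,0,255).astype(np.uint8),None,fx=10,fy=10,interpolation=cv2.INTER_CUBIC))
E
```

```text
t: 17.77
eef_pos: [0.444, -0.0249, 0.3884]
ee_rot: [-3.139, -0.001, -0.836]
force: [0.9, -0.9, 0.2]
width: 0.0401
[ 0.87516667 -0.92809288  0.21370463] [ 0.00957838 -0.06211334  0.01154116]
```

View pics/rel2.png

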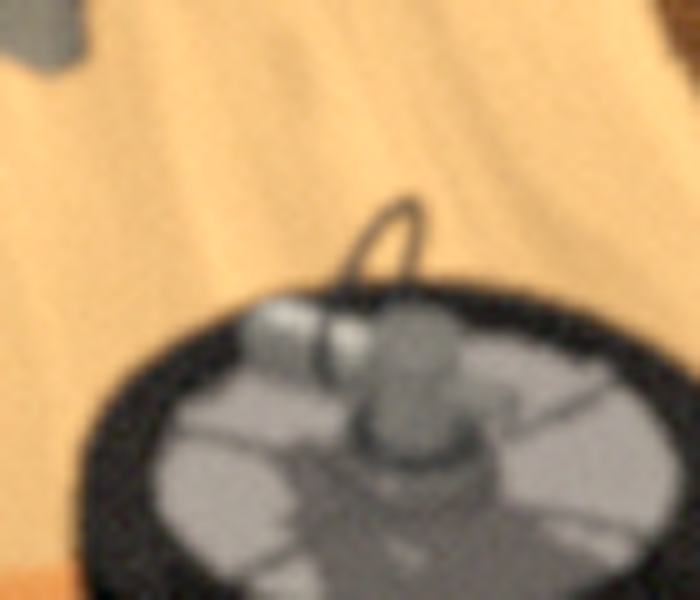

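View pics/rel2t.png

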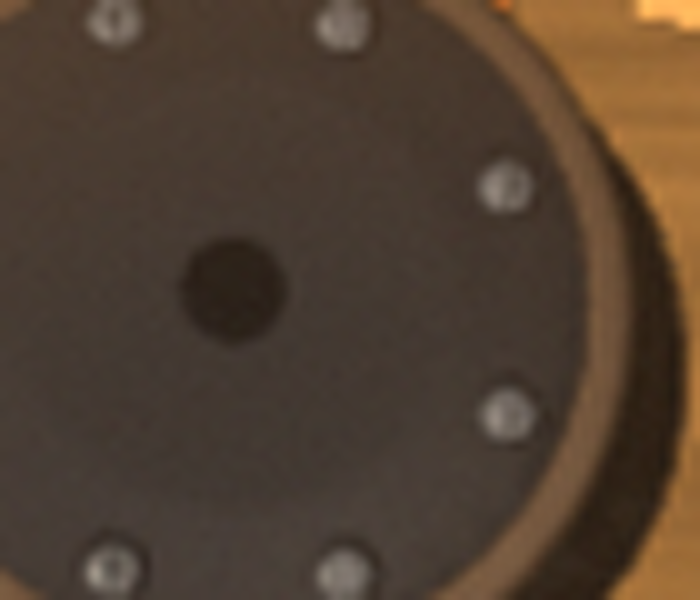

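```bash
cat > ov.py <<'E'
from h import *
def pin(ax,a,s,roll,ringang,droop=0):
    a=np.radians(a);d=np.array([np.cos(a),np.sin(a),0]);l0=np.array([-d[1],d[0],0]);z0=np.array([0,0,1.])
    dr=np.radians(droop); d2=d*np.cos(dr)+z0*np.sin(dr); z0=z0*np.cos(dr)-d*np.sin(dr)
    r=np.radians(roll);l=l0*np.cos(r)+z0*np.sin(r);z=-l0*np.sin(r)+z0*np.cos(r)
    o=np.array([ax[0],ax[1],.132])-s*d2
    f=lambda L:[o+p[0]*d2+p[1]*l+p[2]*z for p in L]
    out=[]
    for zz in(-.009,.009): out.append(f([[-.004,.008,zz],[-.036,.008,zz],[-.036,-.008,zz],[-.004,-.008,zz],[-.004,.008,zz]]))
    out.append(f([[0,.005,0],[.042,.004,0],[.042,-.004,0],[0,-.005,0]]))
    th=np.radians(72)-ringang
    L=[[0,.0225]]+[[.0315+.0205*np.sin(v)+.002*0,.0205*np.cos(v)] for v in np.linspace(0,np.pi,20)]+[[0,-.0205]]
    L=[[0,.0205]]+L[1:]
    out.append(f([[-.007+p*np.cos(th),q,p*np.sin(th)] for p,q in L]))
    out.append(f([[-.007+.054*np.cos(th),0,.054*np.sin(th)]]*2))
    return out
def draw(im,n,L,x0,y0,F,off,col=(0,255,0)):
    for l in L:
        p=((proj(n,np.array(l))+off-[x0,y0]+.5)*F).astype(np.int32);cv2.polylines(im,[p],False,col,1)
E
python3 - <<'E'
from ov import *
np.save("S3.npy",0)
im0=cv2.imread("pics/rel2.png")
ax=(.510,-.0945); print(proj("side",[.51,-.0945,.148]))
off=np.array([276,218.])-proj("side",[.51,-.0945,.148])[0]
outs=[]
for a,roll,dr in((-48,0,0),(-50,0,2),(-48,8,2),(-44,0,2)):
    im=im0.copy();draw(im,"side",pin(ax,a,.012,roll,0,dr),235,185,10,off);
    t=np.linspace(0,6.3,40);draw(im,"side",[[[ax[0]+.012*np.cos(x),ax[1]+.012*np.sin(x),.148] for x in t]],235,185,10,off,(0,0,255))
    cv2.putText(im,f"{a} {roll} {dr}",(450,50),0,1,(0,0,0),2);outs.append(im[150:450,200:600])
cv2.imwrite("pics/ov3.png",np.vstack([np.hstack(outs[:2]),np.hstack(outs[2:])]))
E
```

```text
[[276.27040101 217.334174  ]]
```

View pics/ov3.png

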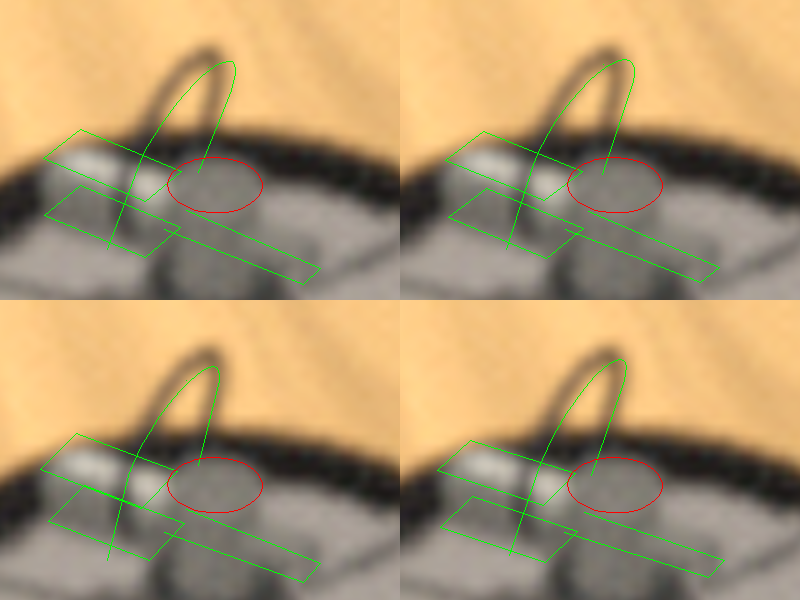

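```bash
python3 -m inch '[[[0.1,-0.1,0,0,0,0.022],[0.18,-0.2,0,0,0,0.022],[0.18,-0.2,0,0,0,0.022],[0.18,-0.2,0,0,0,0.022],[0.18,-0.2,0,0,0,0.022],[0.18,-0.2,0,0,0,0.022]]]' 0 20
```

```text
t: 18.73
eef_pos: [0.4812, -0.0656, 0.3872]
ee_rot: [-3.141, -0.0, -0.768]
force: [0.0, -0.8, 0.5]
width: 0.0005
```

```bash
python3 -m inch '[[[0,0,-0.156,0,0,0],[0.025,-0.0243,-0.156,0,0,0],[0.0503,-0.0487,-0.156,0,0,0],[0.0503,-0.0487,-0.156,0,0,0],[0.0503,-0.0487,-0.156,0,0,0]]]'
python3 - <<'E'
from h import *
st=arm.get_state();print(st["force"],st["eef_pos"])
S=np.mean([arm.grab_frame("side").astype(float) for _ in range(2)],0)
cv2.imwrite("pics/rg1.png",cv2.resize(np.clip(S[185:245,235:305]*1.4,0,255).astype(np.uint8),None,fx=10,fy=10,interpolation=cv2.INTER_CUBIC))
E
```

```text
t: 19.35
eef_pos: [0.4916, -0.0757, 0.3564]
ee_rot: [-3.141, -0.001, -0.769]
force: [-0.5, 0.0, 0.4]
width: 0.0004
[-0.50222065  0.00321596  0.39017583] [ 0.49163426 -0.07572097  0.35644312]
```

View pics/rg1.png

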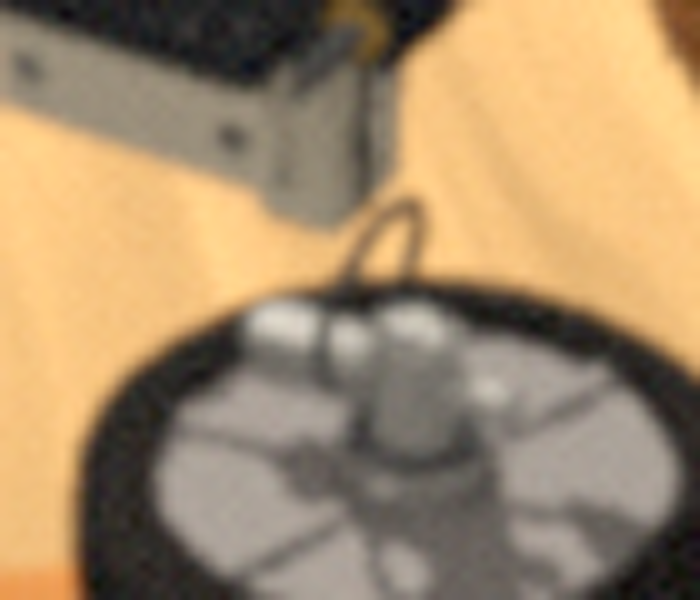

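```bash
python3 -m inch '[[[0.0288,-0.0278,0,0,0,0],[0.0288,-0.0278,0,0,0,0]]]' && python3 -m inch '[[[0.0072,-0.007,0,0,0,0],[0.0144,-0.0139,0,0,0,0],[0.0144,-0.0139,0,0,0,0]]]'
python3 - <<'E'
from h import *
st=arm.get_state();print(st["force"],st["eef_pos"])
S=np.mean([arm.grab_frame("side").astype(float) for _ in range(2)],0)
cv2.imwrite("pics/rg2.png",cv2.resize(np.clip(S[185:245,235:305]*1.4,0,255).astype(np.uint8),None,fx=10,fy=10,interpolation=cv2.INTER_CUBIC))
E
```

```text
t: 19.7
eef_pos: [0.4976, -0.0814, 0.3559]
ee_rot: [-3.142, -0.0, -0.769]
force: [-0.9, -0.5, -0.2]
width: 0.0004
t: 20.08
eef_pos: [0.5002, -0.084, 0.3559]
ee_rot: [3.142, 0.0, -0.768]
force: [-0.9, 0.2, 1.3]
width: 0.0006
[-0.85056253  0.21309844  1.30598368] [ 0.5001575  -0.08399381  0.3558719 ]
```

View pics/rg2.png

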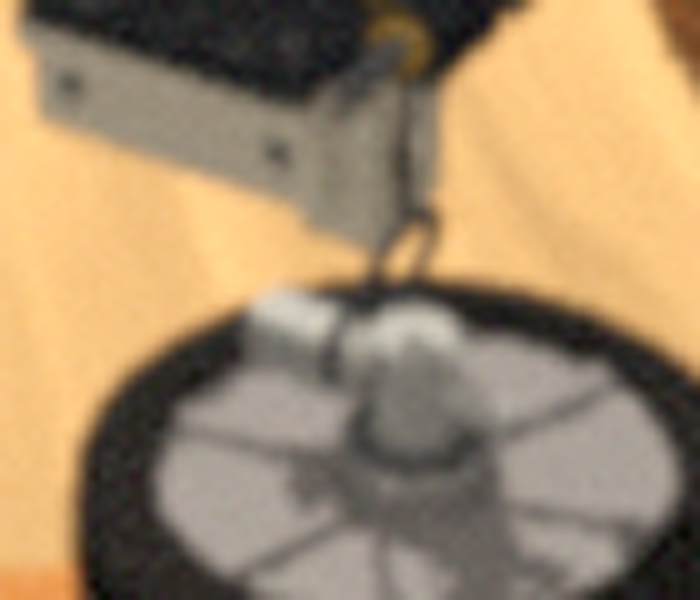

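```bash
python3 -m inch '[[[0.0117,-0.0113,-0.006,0,0,0],[0.0234,-0.0226,-0.013,0,0,0],[0.0234,-0.0226,-0.013,0,0,0]]]' && python3 -m inch '[[[0.0131,-0.0127,-0.0107,0,0,0],[0.0262,-0.0254,-0.0215,0,0,0],[0.0262,-0.0254,-0.0215,0,0,0]]]'
python3 - <<'E'
from h import *
st=arm.get_state();print(st["force"],st["eef_pos"])
S=np.mean([arm.grab_frame("side").astype(float) for _ in range(2)],0)
cv2.imwrite("pics/rg3.png",cv2.resize(np.clip(S[185:245,235:305]*1.4,0,255).astype(np.uint8),None,fx=10,fy=10,interpolation=cv2.INTER_CUBIC))
E
```

```text
t: 20.55
eef_pos: [0.505, -0.0886, 0.3532]
ee_rot: [3.142, -0.0, -0.769]
force: [-1.8, 0.8, 2.8]
width: 0.0005
t: 20.92
eef_pos: [0.5103, -0.0938, 0.3486]
ee_rot: [3.141, 0.0, -0.769]
force: [-0.7, 1.4, 0.9]
width: 0.0005
[-0.73127226  1.40268822  0.92109579] [ 0.51025698 -0.09378203  0.34861559]
```

View pics/rg3.png

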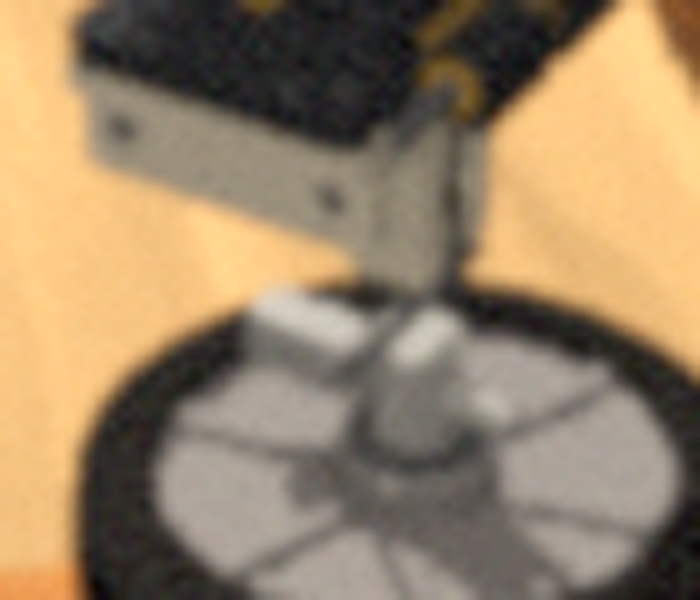

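```bash
python3 -m inch '[[[0.0184,-0.0177,-0.0215,0,0,0],[0.0345,-0.0334,-0.046,0,0,0],[0.0345,-0.0334,-0.046,0,0,0]]]' && python3 -m inch '[[[0.0137,-0.0132,-0.0275,0,0,0],[0.0137,-0.0132,-0.0275,0,0,0]]]'
python3 - <<'E'
from h import *
st=arm.get_state();print(st["force"],st["eef_pos"])
S=np.mean([arm.grab_frame("side").astype(float) for _ in range(2)],0)
cv2.imwrite("pics/rg4.png",cv2.resize(np.clip(S[185:245,235:305]*1.4,0,255).astype(np.uint8),None,fx=10,fy=10,interpolation=cv2.INTER_CUBIC))
E
```

```text
t: 21.4
eef_pos: [0.517, -0.1006, 0.3389]
ee_rot: [3.14, 0.001, -0.769]
force: [-0.7, -0.1, -0.1]
width: 0.0003
t: 21.65
eef_pos: [0.5197, -0.103, 0.3337]
ee_rot: [3.141, 0.001, -0.769]
force: [0.2, 0.7, -0.3]
width: 0.0007
[ 0.24770009  0.67427579 -0.32655054] [ 0.51967348 -0.10302788  0.33367521]
```

View pics/rg4.png

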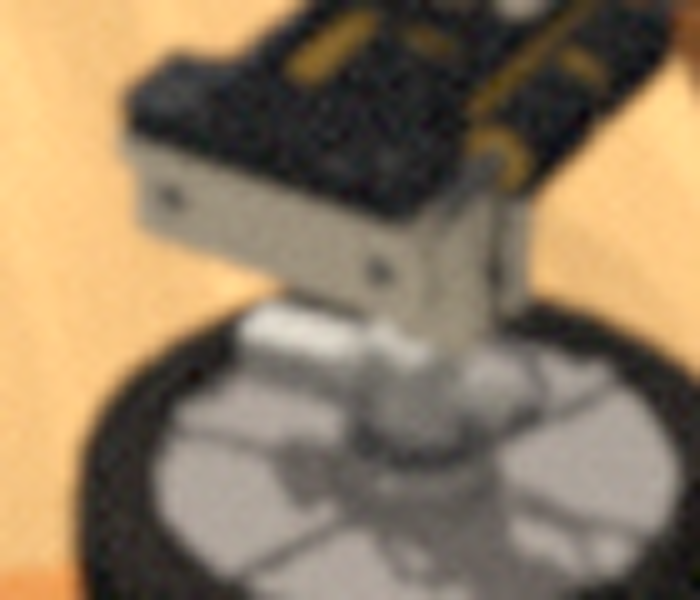

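```bash
python3 -m inch '[[[0,0,0.2,0,0,0],[-0.1,0.2,0.5,0,0,0],[-0.2,0.6,0.5,0,0,0],[-0.3,0.9,0.5,0,0,0],[-0.3,0.9,0.5,0,0,0],[-0.3,0.9,0.5,0,0,0],[-0.3,0.9,0.5,0,0,0]]]'
python3 - <<'E'
from ov import *
st=arm.get_state();print(st["force"],st["eef_pos"])
S=np.mean([arm.grab_frame("side").astype(float) for _ in range(3)],0)
T=np.mean([arm.grab_frame("top").astype(float) for _ in range(3)],0)
np.save("S5.npy",S);np.save("T5.npy",T)
cv2.imwrite("pics/f_s.png",cv2.resize(np.clip(S[190:250,240:310]*1.4,0,255).astype(np.uint8),None,fx=10,fy=10,interpolation=cv2.INTER_CUBIC))
cv2.imwrite("pics/f_t.png",cv2.resize(np.clip(T[200:260,300:370]*1.4,0,255).astype(np.uint8),None,fx=10,fy=10,interpolation=cv2.INTER_CUBIC))
E
```

```text
t: 22.62
eef_pos: [0.4596, 0.077, 0.4344]
ee_rot: [-3.141, -0.0, -0.768]
force: [-0.3, 0.0, 0.8]
width: 0.0004
[-0.3495831   0.01273862  0.77289501] [0.45961074 0.07704451 0.4344099 ]
```

View pics/f_s.png

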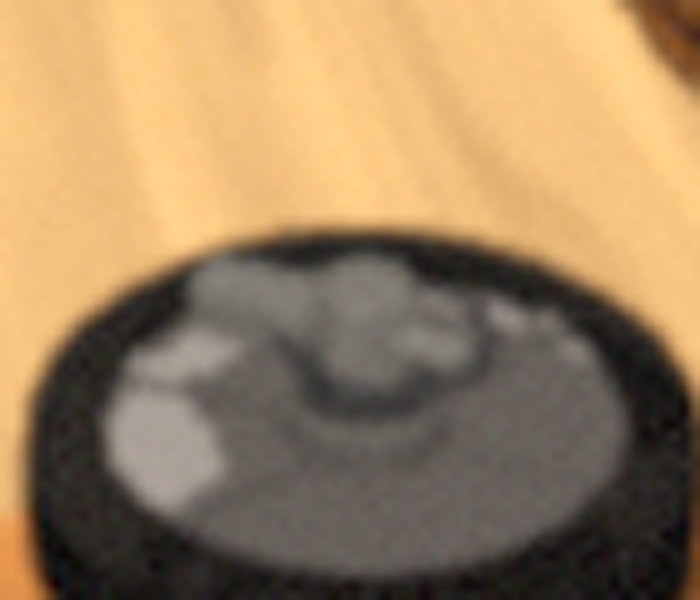

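View pics/f_t.png

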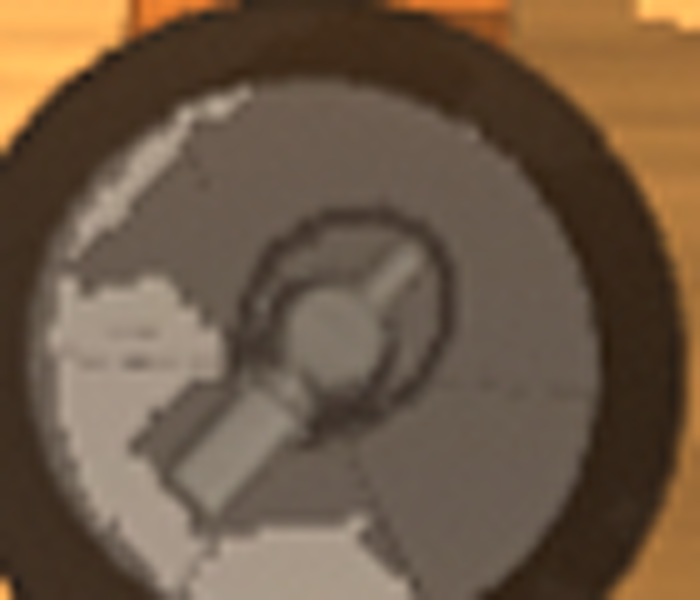

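```bash
python3 - <<'E'
from ov import *
from scipy.optimize import minimize
ax=np.array([.510,-.0945])
# top offset from cap centre observed
capT=np.array([300+33.2-.5,200+33.9-.5]); offT=capT-proj("top",[*ax,.148])[0]
offS=np.array([240+37-.5,190+28-.5])-proj("side",[*ax,.148])[0]; print(offT,offS)
for s in (.012,.015):
    iT=cv2.imread("pics/f_t.png");iS=cv2.imread("pics/f_s.png")
    L=pin(ax,-43,s,0,1.25,0)
    t=np.linspace(0,6.3,40);c=[[[ax[0]+.012*np.cos(x),ax[1]+.012*np.sin(x),.148] for x in t]]
    draw(iT,"top",L,300,200,10,offT);draw(iS,"side",L,240,190,10,offS)
    draw(iT,"top",c,300,200,10,offT,(0,0,255));draw(iS,"side",c,240,190,10,offS,(0,0,255))
    cv2.imwrite(f"pics/fo{int(s*1000)}.png",np.hstack([iT[150:550,130:530],iS[180:580,130:530]]))
E
```

```text
[-0.85957691 -0.10825785] [0.22959899 0.165826  ]
```

View pics/fo12.png

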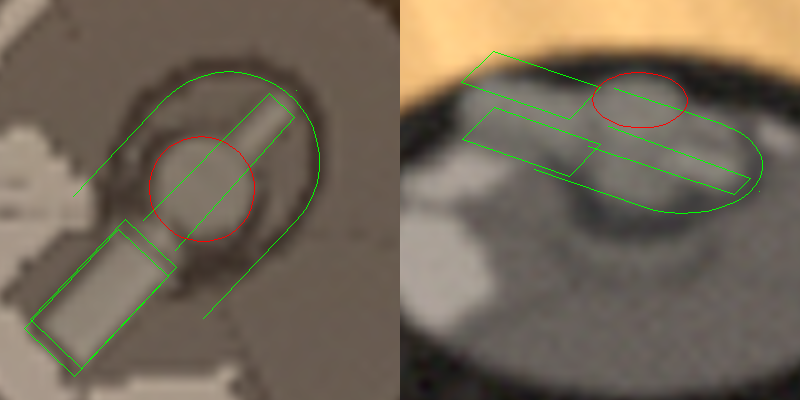

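View pics/fo15.png

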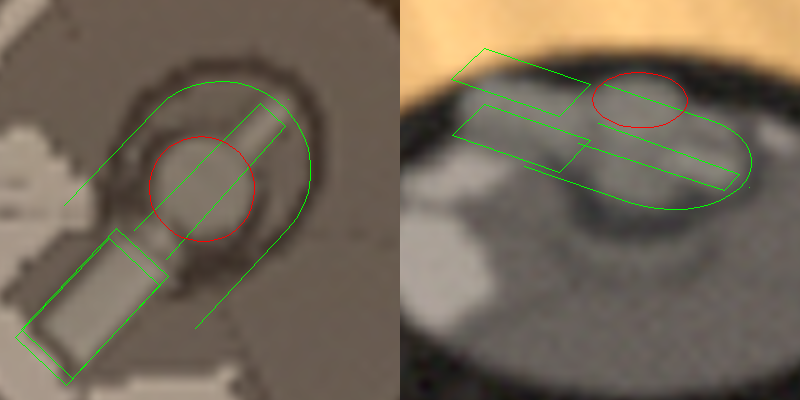

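```bash
python3 - <<'E'
from h import *
print(arm.job_done())
S=arm.grab_frame("side");cv2.imwrite("pics/end.png",S)
E
```

```text
the job is handed in; nothing more can be done
None
the job is handed in; nothing more can be done
```

The linchpin is in the axle with its ring closed round the axle's end, and the job is handed in at about 23 s of the 72 s allowed. The judge gives no verdict.

**What I did:**
- I gripped the pin by its head and felt for the hole. The first push, at yaw −58°, stopped on the round at about 13.5 N. At −48° the pin slid in, with up to about 5.5 N on the way.
- I pushed until the collar met the axle at about 9 N and let go. Then I swung the ring over with the closed fingertips, using about 3.5 N, until it snapped shut, and backed the arm away.

**Last checks, just before handing in:**
- **Pin and ring:** in the top picture the ring lies round the axle beyond the pin's tip. A model of the pin drawn home (12 mm from the axis) and closed fits that picture well.
- **Side picture:** it agrees roughly, to about 1–2 pixels. It is too blurred to prove that the collar has no gap at all.
- **Arm:** clear of everything, with the wrist force under 1 N.
- **Other objects:** my path went near none of them. I did not check their positions again afterwards, and a picture I tried to take after handing in was refused.

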